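# Hang the lift-off door back on the bean doser

### The arm

A 6-joint arm with a two-finger parallel gripper is mounted at the origin on the work surface. World frame = base frame: x ahead of the robot, y to its left, z up, the work surface at z = 0. Lengths are in mm, angles in rad, forces in N, time in s.
With the tool pointing down it reaches from about 400 to 925 mm from the base axis. Payload 12.5 kg.
Tool frame: the origin (TCP) lies between the finger pads; the fingertips stand 11 mm ahead of it and the grasp point (between the pads) lies 8 mm behind it (env.tip_extent is the distance from the TCP to the fingertips, in mm); x points along the fingers, z is the direction in which the jaws open and shut, and the axes are right-handed (so a half turn about x gives the same grasp; the last joint's range is limited). The gripper opens to 95 mm and grips with 3 to 60 N. Pads are 20 mm wide; open, the fingers measure 119 mm over their backs; the gripper's body (75 mm by 180 mm) begins 59 mm behind the grasp point.
Start: joints at [1.203, 0.491, 1.559, -0, 1.092, -0.106], TCP at [161.744, 603.725, 225.661] pointing down, gripper open.
Joint ranges: [-3.1, 3.1], [-0.84, 2.19], [0.05, 2.79], [-1.13, 4.28], [0.06, 2.93], [-2.69, 2.69]. Speed limits (rad/s): [2.22, 2.22, 2.79, 3.14, 3.14, 3.14].

### API

Orientations are given as [roll, pitch, yaw] about the fixed x, y, z axes, in that order (R = Rz(yaw) Ry(pitch) Rx(roll)).
In Python, from cell import status, imaging, env gives the robot as it stands. The module is installed in compiled form; this text tells all that it offers.
- The arm moves only by the tool apply_moves, never from a script. Its argument "increments" is a list of rows, each a list of 5 numbers: the closure, from 0 (fully open) to 1 (shut), then the shift along the tool's x, y, z in mm, then the turn about the tool's x in degrees. A call has 1 to 10 rows; each row shifts and turns the commanded pose from where the row before left it, along the tool's axes as they then stand; what a row does not reach is not made up. A row lasts 1/10 s, in which the tool goes at most 50 mm and 8.59 degrees, less where a joint would pass 70% of its speed; a pose out of reach is approached as far as the arm can. A call with a gripper value outside its range is refused whole. The fingers move at their own pace and stop on an object; the grip force is fixed at half the most. Time passes only in rows, so rows that do not move let the fingers close. It gives the time, the measured TCP pose, the force and the opening at its end, in the units of the state.
- status.state(): the state, without advancing time (a new reading comes with each control period).
- imaging.read_camera(name): name is "side" or "top"; returns a dict with "pixels" (384x512x3 uint8, red, green, blue), "fovy" (degrees; the focal length in pixels is half the picture's height over the tangent of half this angle, whatever the lens; pixels are square), "cx", "cy" (the principal point, pixels), "distortion" ([k1, k2, p1, p2, k3] as OpenCV has them; the pictures are not rectified), "R" (3x3) and "t" (3): a world point X has camera coordinates R X + t. Camera axes: x right, y down, z forward; pixel columns grow to the right and rows downward; lengths in mm; the calibration is good to about 2 mm. A picture is of the moment at which its call begins. There is no depth.
- env.job_done(): hands the job in, once; it reports no verdict.
The state is a dict: "t": time; "joints": joint angles; "qvel": joint speeds; "tau": joint torques, N m; "eef_pos": TCP position; "tcp_rot": TCP orientation; "ft_force": force on the tool from outside, world axes, zero at the start; "moment": the same for the moment, N m; "opening": opening from 0.0 (shut) to 1.0 (fully open).
Only numpy, scipy, OpenCV 4.12 (cv2) and the standard library are available. Lean on these libraries where they do the work, as an engineer would, in place of code of your own. Each camera call takes 0.05 s, during which the arm holds its last target. There are 200 camera calls.

### The job

The service door of the coffee bean doser stands in the black rack: put it back on its hinge. Holding it by its top tab, with the door standing open (about square to the machine's front), feel for the two pins, lower both knuckles over them together until the door sits fully home, and let go. Then swing it fully shut against its stop; treat door and hinge gently throughout, forcing nothing, and leave the other things alone.

Things in the scene. Friction and masses are not known exactly. Their poses are not given: they have to be found in the camera images.
- tab (a point): Centre of the steel grip tab on the loose white door's top edge (door 0.28 kg, may vary by a quarter). Tab: 36 mm along x, 12 mm thick (y), stands 46 mm above the panel. Door axes: x along its width towards the hinge edge, y across its thickness, z up. The hinge axis lies at x = +58 mm from here.
- panel (a point): Centre of the door's panel: 142 mm wide (x), 8 mm thick (y), 150 mm high, axes as the door's. 31 mm towards the free edge and 97.5 mm below the tab centre. At the start the door stands upright in the rack's slot, 38 mm deep; lift it straight up at least 45 mm to clear it.
- knuckle_low (a point): Centre of the underside of the door's lower knuckle: a steel ring on the hinge edge, axis upright, 28 mm outside, bore 13 mm, 18 mm high; 154.5 mm below the tab centre and 58 mm along door x from it. Axes as the door's.
- knuckle_up (a point): The same point of the upper knuckle, 94 mm above the lower one, on the same axis.
- zero_low (a point): Zero point of the adjustable hinge at the lower shoulder's top, 66 mm above the table: NOT the pin. Both pins are on one strip, clamped rigid anywhere in its slots: the pins stand 6 to 18 mm from here along machine +y (both alike; no reading tells), true along x. Pin: steel, 10 mm thick, 24 mm high, flat top; its flat shoulder (22 mm across) carries the knuckle. Axes as the machine's.
- zero_up (a point): The same zero point for the upper pin (same size, same shift), 94 mm above the lower one: both knuckles meet both pin tops together, 24 mm above home. Axes as the machine's.
- stop (a point): Centre of the touching face of the black rubber door stop on the machine's front (14 mm wide, 130 mm high), which the shut door's panel rests against. Axes as the machine's.
- machine: Bean doser: fixed white cabinet, 220 mm deep (x), 250 wide (y), 200 high, steel hopper on its rear half up to 335 mm. Origin: centre of underside; front face at x = -110 mm looks along -x. Open, the door stands out from the pins along -x (door x = machine +x). Shut, door x = machine -y. To shut, its free end sweeps from -x to +y. It swings freely, no catch.
- rack: Fixed black rack, 120 x 100 mm base 10 mm thick, two walls 110 mm long rising to 48 mm with an 11.6 mm slot along its x between them. Origin: centre of its underside, x along the slot.
- bowl: Bystander: white bowl, 100 mm across, 42 mm high; origin under its centre.
- spoon: Bystander: steel spoon lying flat; origin on its underside, x along it.
- jar: Bystander: amber jar, 72 mm across, 100 mm high; origin under its centre.
- tin: Bystander: steel tin, 86 mm across, 130 mm high; origin under its centre.
- mug: Bystander: white mug, 76 mm across, 85 mm high; origin under its centre.
- brush: Bystander: hand brush lying flat; origin on its underside, x along it.
- scale: Bystander: fixed flat bench scale, 220 x 200 mm, 55 mm high; origin under its centre.
Things that resemble listed ones, but are neither listed nor needed, are in the scene too. There is more than one size of the part that bears tab; the job needs the largest. Of the things that look like the rack, the larger one is meant.

How it is judged:
By the outcome, as a careful person would: the job done as asked, in the order asked, and still so for the second after the job is handed in, with the robot touching nothing.
It also fails if it takes over 72 s, if anything falls off the work surface, if the arm or the gripper's body presses on something with over 40 N, if the wrist force passes 120 N, or if a joint passes its speed limit or range.

## Working session

There is one attempt and no reset: what is moved stays moved. The work goes in short steps, Python scripts to look and compute and a tool call to move; the robot and the scene stay as the last step left them, time stands still between calls to the robot, and variables do not carry over. Pictures are saved under pics/ and viewed, about 8 in all and at most 12, crops included, and the job is handed in when it is done.

Besides the shell and the picture viewer there is one more tool, called as a command line: name --pt "numbers of a row" for each row, then --argument value for the rest. apply_moves: Moves the arm, as the interface text tells. Its arguments: {"type":"object","properties":{"increments":{"type":"array"}},"required":["increments"]}

```bash
mkdir -p pics; cat > h.py <<'E'
import numpy as np, cv2
from cell import status, imaging, env
def snap(name,tag):
    c=imaging.read_camera(name); cv2.imwrite(f'pics/{tag}.png',c['pixels'][:,:,::-1]); 
    np.savez(f'pics/{tag}.npz',**{k:v for k,v in c.items()}); return c
def load(tag): return dict(np.load(f'pics/{tag}.npz'))
def KD(c):
    h,w=c['pixels'].shape[:2]; f=h/2/np.tan(np.radians(float(c['fovy']))/2)
    return np.array([[f,0,float(c['cx'])],[0,f,float(c['cy'])],[0,0,1]]),np.array(c['distortion'],float)
def ray(c,uv):
    K,D=KD(c); p=cv2.undistortPoints(np.array([[uv]],float),K,D)[0,0]
    R=np.array(c['R']);t=np.array(c['t']); o=-R.T@t; d=R.T@np.array([p[0],p[1],1]); return o,d/np.linalg.norm(d)
def atz(c,uv,z):
    o,d=ray(c,uv); return o+d*(z-o[2])/d[2]
def tri(c1,u1,c2,u2):
    o1,d1=ray(c1,u1);o2,d2=ray(c2,u2)
    s=np.linalg.lstsq(np.array([d1,-d2]).T,o2-o1,rcond=None)[0]
    a=o1+s[0]*d1;b=o2+s[1]*d2; return (a+b)/2,np.linalg.norm(a-b)
def proj(c,X):
    K,D=KD(c); X=np.array(X,float).reshape(-1,3); return cv2.projectPoints(X,cv2.Rodrigues(np.array(c['R']))[0],np.array(c['t'],float),K,D)[0][:,0]
E
python3 - <<'E'
from h import *
for n in ('side','top'):
    c=snap(n,n+'0'); print(n,c['fovy'],c['cx'],c['cy'],c['distortion'],-np.array(c['R']).T@c['t'])
a=cv2.imread('pics/side0.png');b=cv2.imread('pics/top0.png')
print(status.state())
for n,i in(('side',a),('top',b)): cv2.imwrite(f'pics/{n}0b.png',cv2.resize(i,(800,600),interpolation=cv2.INTER_CUBIC))
E
```

```text
side 50.62635371063638 255.0332750826557 191.37033274119264 [0.01761782 0.         0.         0.         0.        ] [  283.96053323 -1234.459707     770.43119382]
top 51.761076688664204 257.80192368469255 184.54184006453747 [-0.02590207  0.          0.          0.          0.        ] [ 474.14180631 -174.84196706 1298.88543986]
{'t': 0.1, 'joints': array([ 1.20340975e+00,  4.91514700e-01,  1.55937497e+00,  2.21204908e-05,
        1.09173112e+00, -1.05592795e-01]), 'qvel': array([-3.71571632e-04, -1.56751327e-03, -1.78601981e-03,  6.50041700e-04,
        3.50687628e-05, -6.18110129e-04]), 'tau': array([ 2.33250183e-03, -6.13625622e+01, -2.58607990e+01,  6.93391054e-02,
        4.70677461e-02, -2.86940076e-05]), 'eef_pos': array([161.65341329, 603.52107776, 225.11526772]), 'tcp_rot': array([ 3.01691933,  1.569768  , -1.95727365]), 'ft_force': array([-0.19665123,  0.85548476,  0.11914289]), 'moment': array([ 0.01841047, -0.02483814,  0.01118417]), 'opening': 0.9979459731123048}
```

View pics/side0b.png

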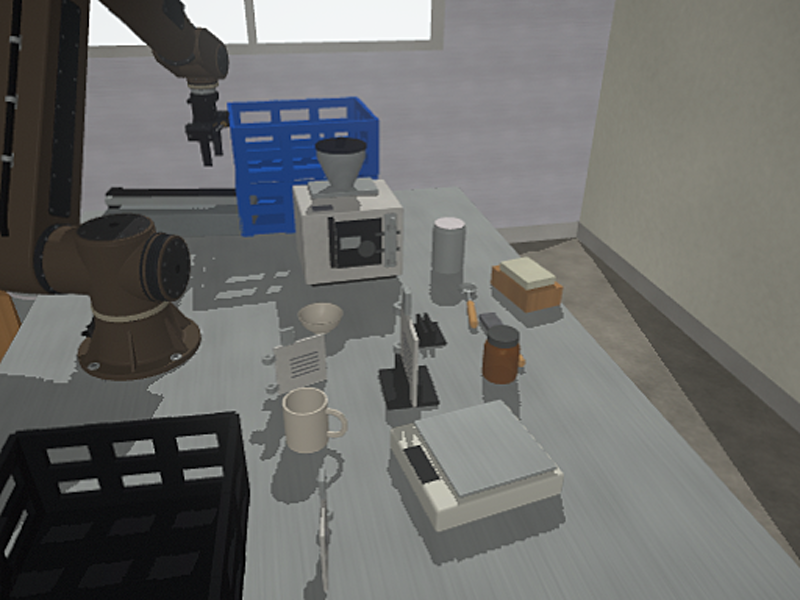

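View pics/top0b.png

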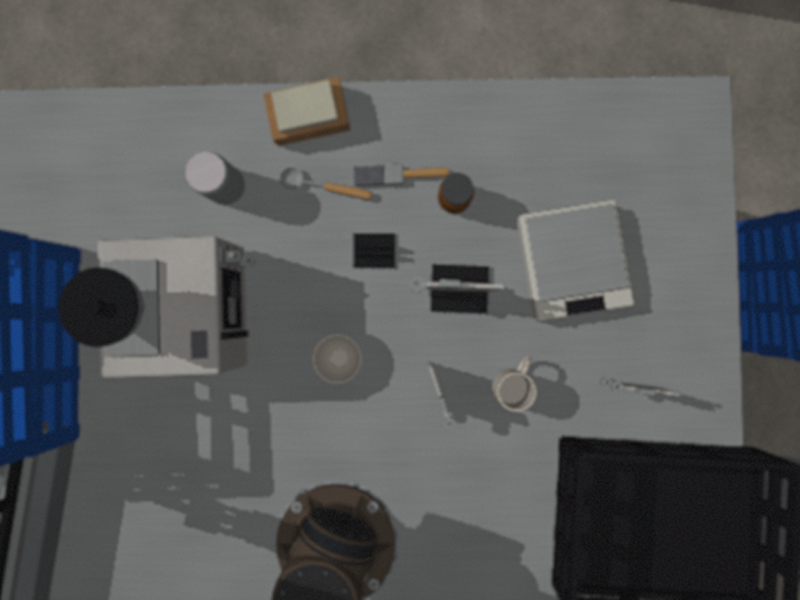

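The side view shows the machine at about (350,230), with its hinge pins on the right of the front at (395,240). The large door stands in the larger rack at (408,350). The top view shows the rack and door at (460,288), the hinge at (240,255), and the door's knuckles pointing towards the machine. Next I'll enlarge these areas.

```bash
cat > mos.py <<'E'
import cv2, numpy as np
def mos(items,out):
    r=[]
    for tag,x,y in items:
        i=cv2.imread(f'pics/{tag}.png')[y:y+75,x:x+100]
        i=cv2.resize(i,(400,300),interpolation=cv2.INTER_CUBIC); i=cv2.convertScaleAbs(i,alpha=1.3)
        for k in range(0,100,10):
            cv2.line(i,(k*4,0),(k*4,4 if (x+k)%50 else 10),(0,0,255),1)
            cv2.putText(i,str(x+k),(k*4,14),0,.3,(0,0,255),1)
        for k in range(0,75,10): cv2.putText(i,str(y+k),(0,k*4+4),0,.3,(0,255,255),1)
        r.append(i)
    cv2.imwrite(out,np.vstack([np.hstack(r[:2]),np.hstack(r[2:])]))
E
python3 - <<'E'
from mos import *
mos([('top0',255,150),('top0',110,140),('side0',220,175),('side0',190,115)],'pics/m1.png')
E
```

```text
(no output)
```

View pics/m1.png

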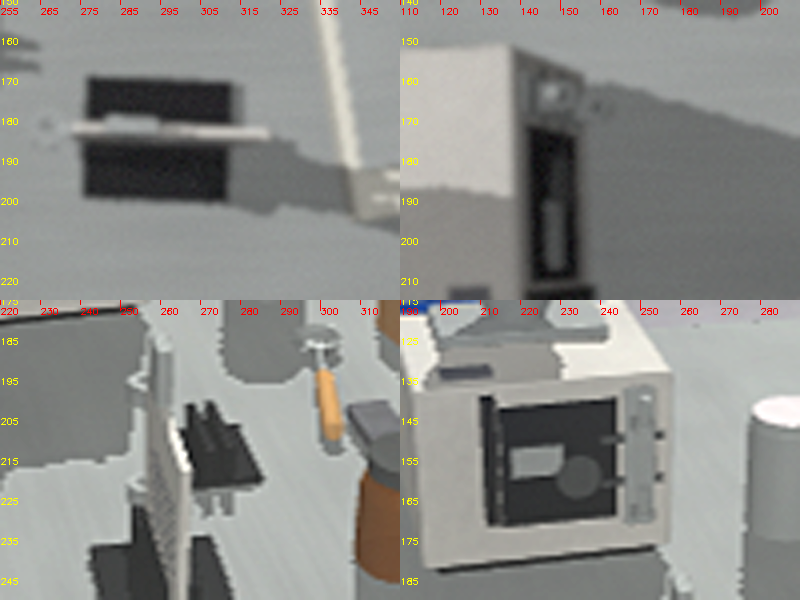

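The picture shows the tab top at about (288,181) in the top view. The pins or shoulders appear at about (149,163) and (159,165). In the side view the tab top is at about (259,184) and the hinge strip spans columns 247–254. Next I'll overlay models on the pictures.

```bash
python3 - <<'E'
from h import *
np.set_printoptions(precision=1,suppress=True)
t=load('top0');s=load('side0')
print('tab top', atz(t,(287.9,180.7),206), 'tri',tri(t,(287.9,180.7),s,(259.5,183.5)))
print('panel ends@160',atz(t,(272.5,182.5),160),atz(t,(322,183.5),160))
print('rack base@10',[atz(t,p,10)[:2] for p in((276,169),(313,170.5),(312,200.5),(275.5,199))])
print('mach top corner@200',atz(t,(138,151),200),[ (n,tri(t,a,s,b)) for n,a,b in[('topR',(138,151),(257,133)) ]])
print('mach top other',atz(t,(216*.64,374*.64),200), atz(t,(98*.64,241*.64),200))
print('pin up@184',atz(t,(149.5,163),184),'low@90',atz(t,(159.5,165.5),90))
print('side bottom corners@0',atz(s,(198,182),0),atz(s,(254,176),0))
for z in(160,184,66,90): print(z,proj(s,[[atz(t,(149.5,163),184)[0],atz(t,(149.5,163),184)[1],z]]))
for n in('top0','side0'):
    i=cv2.imread(f'pics/{n}.png'); x,y=(125,145) if n=='top0' else (225,120)
    j=cv2.resize(i[y:y+50,x:x+50 ],(500,500),interpolation=cv2.INTER_CUBIC)[:,:390]; j=cv2.convertScaleAbs(j,alpha=1.5 if n=='top0' else 1.1)
    for k in range(0,50,5): cv2.putText(j,str(x+k),(k*10,10),0,.35,(0,0,255),1);cv2.putText(j,str(y+k),(0,k*10+4),0,.35,(0,0,255),1)
    cv2.imwrite(f'pics/c_{n}.png',j)
cv2.imwrite('pics/m2.png',np.hstack([cv2.imread('pics/c_top0.png'),cv2.imread('pics/c_side0.png')]))
E
```

```text
tab top [ 528.7 -236.   206. ] tri (array([ 527.6, -235.5,  211.3]), np.float64(1.7098246563999504))
panel ends@160 [ 526.3 -194.2  160. ] [ 521.8 -336.4  160. ]
rack base@10 [array([ 577.2, -208.7]), array([ 570.8, -329.1]), array([ 473.2, -324.3]), array([ 479.4, -205.9])]
mach top corner@200 [617.6 183.5 200. ] [('topR', (array([617. , 184.7, 197. ]), np.float64(2.1293843327160493)))]
mach top other [370.1 182.5 200. ] [611.6 399.7 200. ]
pin up@184 [584.9 155.5 184. ] low@90 [586.1 152.2  90. ]
side bottom corners@0 [381.3 204.3   0. ] [611.2 209.6   0. ]
160 [[250.6 145.6]]
184 [[250.7 139.7]]
66 [[250.6 167.9]]
90 [[250.6 162.3]]
```

View pics/m2.png

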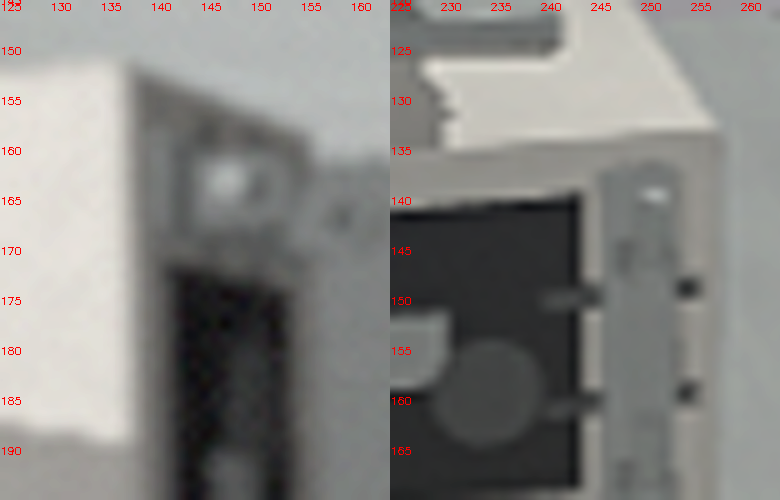

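The crop shows the upper pin top at about (147.5,163) in the top view. A bright highlight at (250.5,139) in the side view matches its projection. Now I'll work out the move to above the tab.

```bash
cat >> h.py <<'E'
from scipy.spatial.transform import Rotation as Ro
def toolR(st=None):
    st=st or status.state(); return Ro.from_euler('xyz',st['tcp_rot']).as_matrix()
def go(target,st=None):  # world displacement in tool axes
    st=st or status.state(); return toolR(st).T@(np.array(target)-st['eef_pos'])
E
python3 - <<'E'
from h import *
np.set_printoptions(precision=2,suppress=True)
R=toolR(); print(R)
yz=np.degrees(np.arctan2(R[1,2],R[0,2])); print('tool z heading',yz)
print('to above tab',go((526.5,-235,260)))
t=load('top0')
print(atz(t,(147.5,163),184),atz(t,(150,163.5),160),atz(t,(158.3,166.5),90))
E
```

```text
[[-0.   -0.97  0.26]
 [-0.    0.26  0.97]
 [-1.    0.   -0.  ]]
tool z heading 74.99973991637718
to above tab [ -34.23 -569.44 -715.55]
[584.96 161.29 184.  ] [585.79 161.18 160.  ] [583.02 155.97  90.  ]
```

apply_moves --pt "0 -40 0 0 0" --pt "0 -40 0 0 0" --pt "0 -40 0 0 0" --pt "0 -40 0 0 0" --pt "0 -40 0 0 0" --pt "0 -30 0 0 0" --pt "0 0 -34 -28 0" --pt "0 0 -34 -28 0" --pt "0 0 -34 -28 0" --pt "0 0 -34 -28 0"

```text
t: 1.1
eef_pos: [264.7, 458.8, 455.4]
tcp_rot: [2.841, 1.57, -2.133]
ft_force: [0.9, 0.2, 0.7]
opening: 0.995
```

apply_moves --pt "0 0 -34 -28 0" --pt "0 0 -34 -28 0" --pt "0 0 -34 -28 0" --pt "0 0 -34 -28 0" --pt "0 0 -34 -28 0" --pt "0 0 -34 -28 0" --pt "0 0 0 0 8.5" --pt "0 0 0 0 8.5" --pt "0 0 0 0 8.5" --pt "0 0 0 0 8.5"

```text
t: 2.1
eef_pos: [417.7, 245.0, 455.4]
tcp_rot: [2.734, 1.57, -2.841]
ft_force: [0.1, -0.2, 0.6]
opening: 1.004
```

```bash
python3 - <<'E'
from h import *
np.set_printoptions(precision=2,suppress=True)
s=status.state(); R=toolR(); print(s['t'],s['joints'],s['eef_pos'],np.degrees(np.arctan2(R[1,2],R[0,2])),go((526.5,-235,300)))
E
```

```text
2.1 [ 0.39  0.12  1.5   0.    1.52 -0.32] [417.71 245.01 455.35] 40.62272443865638 [ 155.38 -435.21 -229.86]
```

apply_moves --pt "0 0 0 0 8.5" --pt "0 0 0 0 8.5" --pt "0 0 0 0 8.5" --pt "0 0 0 0 8.5" --pt "0 0 0 0 8.5" --pt "0 0 0 0 0.8" --pt "0 0 -40 11 0" --pt "0 0 -40 11 0" --pt "0 0 -40 11 0" --pt "0 0 -40 11 0"

```text
t: 3.1
eef_pos: [455.2, 82.1, 455.6]
tcp_rot: [2.033, 1.571, 1.998]
ft_force: [1.5, 0.5, -0.5]
opening: 1.001
```

apply_moves --pt "0 0 -40 11 0" --pt "0 0 -40 11 0" --pt "0 0 -40 11 0" --pt "0 25 -40 11 0" --pt "0 30 -40 11 0" --pt "0 30 -40 11 0" --pt "0 30 -40 11 0" --pt "0 30 -34 10 0" --pt "0 10 0 0 0" --pt "0 0 0 0 0"

```text
t: 4.1
eef_pos: [528.3, -231.0, 300.8]
tcp_rot: [2.589, 1.567, 2.551]
ft_force: [-0.3, -0.2, 0.2]
opening: 1.001
```

```bash
python3 - <<'E'
from h import *
from mos import *
np.set_printoptions(precision=2,suppress=True)
t=snap('top','top1');sd=snap('side','side1')
s=status.state(); R=toolR(); print(s['t'],s['joints'],s['eef_pos'],np.degrees(np.arctan2(R[1,2],R[0,2])),go((526.5,-235,174)),s['ft_force'])
mos([('side1',215,110),('side1',215,175),('top1',255,150),('top1',255,160)],'pics/m3.png')
E
```

```text
4.2 [-0.52  0.35  1.57  0.    1.22 -0.49] [ 529.   -230.16  303.51] -2.17531551355911 [129.51  -4.93  -2.4 ] [ 0.24  0.15 -0.07]
```

View pics/m3.png

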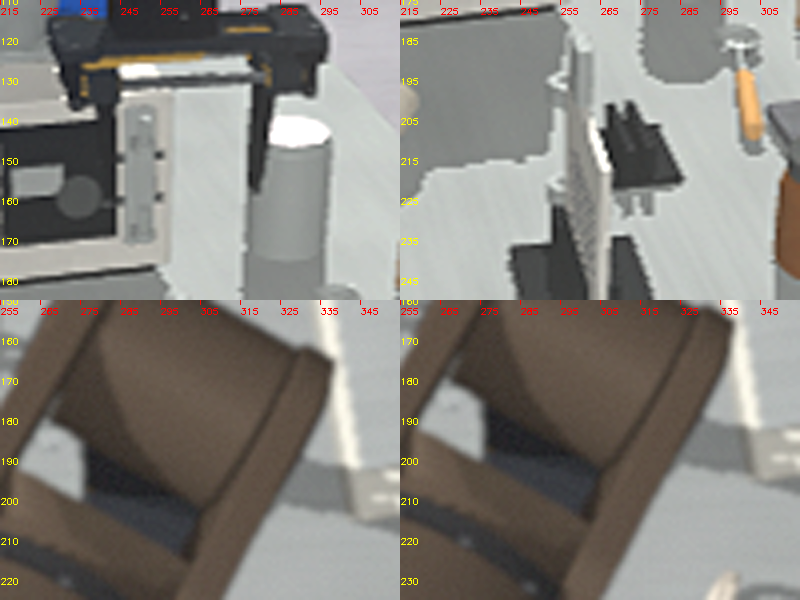

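```bash
python3 - <<'E'
from h import *
np.set_printoptions(precision=1,suppress=True)
t=load('top0');sd=load('side0')
a=np.radians(87.5);dx=np.array([np.cos(a),np.sin(a),0]);dy=np.array([-np.sin(a),np.cos(a),0])
for c0 in((526.5,-235,183),(523.5,-235,183),(528.5,-235,183)):
    c0=np.array(c0); P=lambda x,y,z:c0+x*dx+y*dy+np.array([0,0,z])
    print(c0); print(' side tabtop',proj(sd,[P(x,y,23) for x in(-18,18) for y in(-6,6)]).tolist())
    print(' side panel free edge top/bot',proj(sd,[P(-102,y,z) for z in(-22.5,-150) for y in(-4,4)]).round(1).tolist())
    print(' top tabtop',proj(t,[P(x,y,23) for x in(-18,18) for y in(-6,6)]).round(1).tolist())
    print(' top panel top',proj(t,[P(x,y,-22.5) for x in(-102,40) for y in(-4,4)]).round(1).tolist())
E
```

```text
[ 526.5 -235.   183. ]
 side tabtop [[262.58932743248283, 187.89331639362592], [258.4564373930484, 188.22464846677607], [260.2235499146808, 181.98224743015783], [256.19396364801406, 182.29559093071]]
 side panel free edge top/bot [[267.5, 217.3], [264.6, 217.6], [266.4, 254.3], [263.7, 254.6]]
 top tabtop [[294.1, 179.5], [294.0, 183.9], [281.1, 179.1], [281.0, 183.5]]
 top panel top [[322.2, 182.0], [322.2, 184.8], [272.8, 180.4], [272.7, 183.2]]
[ 523.5 -235.   183. ]
 side tabtop [[261.5670803959461, 187.99804653398323], [257.43044167352235, 188.32971370223527], [259.22659673033627, 182.0813670225035], [255.19344475165786, 182.39501437291852]]
 side panel free edge top/bot [[266.4, 217.4], [263.6, 217.7], [265.4, 254.4], [262.7, 254.7]]
 top tabtop [[294.1, 180.6], [294.0, 185.0], [281.1, 180.2], [281.0, 184.6]]
 top panel top [[322.3, 183.1], [322.2, 185.8], [272.8, 181.5], [272.7, 184.3]]
[ 528.5 -235.   183. ]
 side tabtop [[263.27025550063047, 187.82355435395735], [259.13986000073527, 188.1546634582874], [260.887643191617, 181.91622055015415], [256.86042981609, 182.2293618609549]]
 side panel free edge top/bot [[268.2, 217.2], [265.3, 217.5], [267.1, 254.2], [264.4, 254.5]]
 top tabtop [[294.1, 178.8], [294.0, 183.2], [281.1, 178.4], [280.9, 182.7]]
 top panel top [[322.2, 181.3], [322.2, 184.1], [272.8, 179.7], [272.7, 182.5]]
```

apply_moves --pt "0 20 -5 -2.5 0.5" --pt "0 25 0 0 0" --pt "0 25 0 0 0" --pt "0 25 0 0 0" --pt "0 15 0 0 0" --pt "0 10 0 0 0" --pt "0 0 0 0 0" --pt "0 0 0 0 0"

```text
t: 5.0
eef_pos: [526.7, -235.5, 184.0]
tcp_rot: [-0.411, 1.569, -0.459]
ft_force: [-0.4, -0.3, 0.1]
opening: 0.995
```

```bash
cat > st.py <<'E'
from h import *
import sys
np.set_printoptions(precision=2,suppress=True)
s=status.state(); R=toolR(s); print(s['t'],s['eef_pos'],'zhead',np.degrees(np.arctan2(R[1,2],R[0,2])),'F',s['ft_force'],'M',s['moment'],'open',s['opening'])
if len(sys.argv)>3: print('go',go([float(v) for v in sys.argv[1:4]],s))
E
python3 st.py 526.5 -235 174
```

```text
5.0 [ 526.73 -235.49  183.96] zhead -2.7452504117921976 F [-0.37 -0.31  0.09] M [-0.08  0.11  0.05] open 0.9952571412668986
go [ 9.96  0.48 -0.27]
```

apply_moves --pt "0 9 0.5 0 0" --pt "0.6 0 0 0 0" --pt "0.8 0 0 0 0" --pt "0.8 0 0 0 0" --pt "0.8 0 0 0 0"

```text
t: 5.5
eef_pos: [526.3, -235.2, 173.9]
tcp_rot: [-0.188, 1.571, -0.237]
ft_force: [0.1, 0.0, 0.7]
opening: 0.719
```

apply_moves --pt "0.85 0 0 0 0" --pt "0.88 0 0 0 0" --pt "1 0 0 0 0" --pt "1 0 0 0 0" --pt "1 0 0 0 0"

```text
t: 6.0
eef_pos: [526.2, -235.2, 173.7]
tcp_rot: [0.875, 1.571, 0.826]
ft_force: [-0.0, -1.1, -0.8]
opening: 0.3
```

```bash
python3 st.py
```

```text
6.0 [ 526.24 -235.18  173.72] zhead -2.802893913204272 F [-0.03 -1.08 -0.81] M [-0.19  0.1  -0.03] open 0.2998820833528355
```

Fingers still closing.

apply_moves --pt "1 0 0 0 0" --pt "1 0 0 0 0" --pt "1 0 0 0 0" --pt "1 0 0 0 0" --pt "1 0 0 0 0" --pt "1 0 0 0 0"

```text
t: 6.6
eef_pos: [526.2, -235.2, 173.7]
tcp_rot: [1.052, 1.571, 1.004]
ft_force: [-0.1, -0.2, -0.2]
opening: 0.123
```

```bash
python3 st.py
```

```text
6.6 [ 526.24 -235.17  173.71] zhead -2.8000853496745743 F [-0.07 -0.24 -0.24] M [-0.14  0.05 -0.04] open 0.12289899938869897
```

apply_moves --pt "1 -5 0 0 0" --pt "1 -8 0 0 0" --pt "1 -10 0 0 0" --pt "1 -10 0 0 0" --pt "1 -10 0 0 0" --pt "1 -10 0 0 0" --pt "1 -12 0 0 0" --pt "1 -15 0 0 0" --pt "1 -20 0 0 0" --pt "1 0 0 0 0"

```text
t: 7.6
eef_pos: [526.9, -235.6, 276.5]
tcp_rot: [-0.466, 1.566, -0.515]
ft_force: [0.3, -0.3, -3.4]
opening: 0.122
```

```bash
python3 st.py 587 60 274; python3 - <<'E'
from h import *
snap('side','side2'); 
i=cv2.imread('pics/side2.png')[80:270,140:393]; cv2.imwrite('pics/v2.png',cv2.resize(i,(800,600),interpolation=cv2.INTER_CUBIC))
E
```

```text
7.6 [ 526.94 -235.56  276.51] zhead -2.798439303872142 F [ 0.29 -0.31 -3.39] M [-0.06 -0.01  0.02] open 0.12220847847221414
go [  2.1  298.15  45.55]
```

View pics/v2.png

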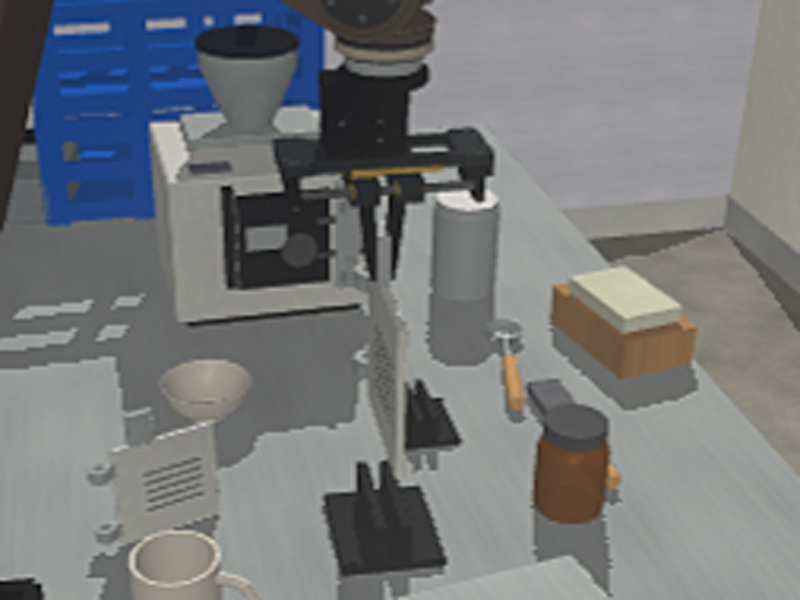

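The picture shows the door held upright by its tab, clear of the rack, at about (385,370). I'll carry it to just in front of the pins.

apply_moves --pt "1 0 0 0 -1.7" --pt "1 0 10 2 -1.8" --pt "1 0 20 4 0" --pt "1 0 30 6 0" --pt "1 0 35 7 0" --pt "1 0 35 7 0" --pt "1 0 35 7 0" --pt "1 0 35 7 0" --pt "1 0 30 6 0" --pt "1 0 25 5 0"

```text
t: 8.65
eef_pos: [574.2, 22.8, 272.9]
tcp_rot: [2.776, 1.569, 2.79]
ft_force: [0.6, 0.7, -3.4]
opening: 0.124
```

apply_moves --pt "1 0 20 5 0" --pt "1 0 15 3 0" --pt "1 0 9 2 0" --pt "1 0 5 1 0" --pt "1 0 0 0 0" --pt "1 0 0 0 0"

```text
t: 9.25
eef_pos: [584.8, 68.9, 273.7]
tcp_rot: [-2.501, 1.571, -2.489]
ft_force: [0.2, 0.4, -2.8]
opening: 0.122
```

```bash
python3 st.py 585.7 70 223.7; python3 - <<'E'
from h import *
snap('side','side3'); snap('top','top3')
a=cv2.imread('pics/side3.png')[100:200,200:300]; b=cv2.imread('pics/top3.png')[120:220,110:210]
r=[]
for i,x,y in((a,200,100),(b,110,120)):
    i=cv2.convertScaleAbs(cv2.resize(i,(400,400),interpolation=cv2.INTER_CUBIC),alpha=1.2)
    for k in range(0,100,10): cv2.putText(i,str(x+k),(k*4,10),0,.3,(0,0,255),1);cv2.putText(i,str(y+k),(0,k*4+4),0,.3,(0,0,255),1)
    r.append(i)
cv2.imwrite('pics/v3.png',np.hstack(r))
E
```

```text
9.25 [584.76  68.95 273.68] zhead 0.683321274205837 F [ 0.21  0.39 -2.76] M [-0.05  0.05 -0.02] open 0.12215382680897134
go [49.98  1.04  0.96]
```

View pics/v3.png

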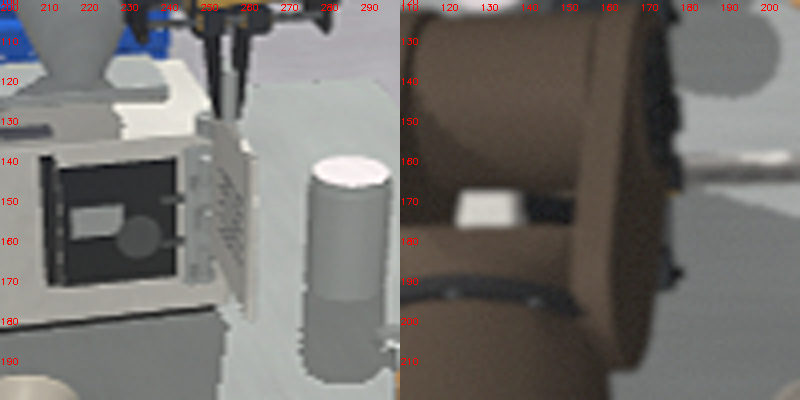

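The side view shows the door in front of the hinge strip, with the upper knuckle at about (251,130). The arm hides the hinge in the top view. Next I'll descend beside the pins and feel along y.

apply_moves --pt "1 10 0 0 0" --pt "1 12 1 1 0" --pt "1 12 0 0 0" --pt "1 10 0 0 0" --pt "1 6 2 0 0" --pt "1 0 2 0 0" --pt "1 0 2 0 0" --pt "1 0 0 0 0" --pt "1 0 0 0 0"

```text
t: 10.25
eef_pos: [585.9, 76.6, 224.2]
tcp_rot: [0.089, 1.57, 0.102]
ft_force: [-0.1, -0.3, -4.0]
opening: 0.125
```

```bash
python3 st.py
```

```text
10.25 [585.89  76.62 224.18] zhead 0.713251987133771 F [-0.09 -0.28 -3.97] M [-0.03  0.07  0.03] open 0.12473788801376802
```

apply_moves --pt "1 0 0.8 0 0" --pt "1 0 0.8 0 0" --pt "1 0 0.8 0 0" --pt "1 0 0 0 0"

```text
t: 10.65
eef_pos: [585.7, 79.0, 223.8]
tcp_rot: [1.136, 1.571, 1.149]
ft_force: [-0.2, -0.4, -2.4]
opening: 0.122
```

```bash
python3 st.py
```

```text
10.65 [585.7   79.01 223.76] zhead 0.7045881626996364 F [-0.16 -0.4  -2.4 ] M [ 0.02 -0.03  0.02] open 0.12237797842927488
```

apply_moves --pt "1 0 0.7 0 0" --pt "1 0 0.7 0 0" --pt "1 0 0.6 0 0" --pt "1 0 0 0 0"

```text
t: 11.05
eef_pos: [585.7, 81.0, 223.7]
tcp_rot: [1.697, 1.571, 1.709]
ft_force: [-0.3, 0.3, -3.0]
opening: 0.127
```

```bash
python3 st.py
```

```text
11.05 [585.66  80.99 223.71] zhead 0.703688991501551 F [-0.3   0.33 -2.98] M [-0.04  0.06  0.  ] open 0.12689351810133628
```

apply_moves --pt "1 0 0.5 0 0" --pt "1 0 0.5 0 0" --pt "1 0 0.5 0 0" --pt "1 0 0 0 0"

```text
t: 11.45
eef_pos: [585.7, 82.5, 223.8]
tcp_rot: [0.991, 1.571, 1.003]
ft_force: [-0.4, 0.1, -3.8]
opening: 0.123
```

```bash
python3 st.py
```

```text
11.45 [585.66  82.46 223.77] zhead 0.7005859188192858 F [-0.37  0.11 -3.77] M [ 0.01 -0.01  0.05] open 0.12284700779183048
```

apply_moves --pt "1 0 0.5 0 0" --pt "1 0 0.5 0 0" --pt "1 0 0.5 0 0" --pt "1 0 0 0 0"

```text
t: 11.85
eef_pos: [585.6, 84.0, 223.7]
tcp_rot: [1.406, 1.571, 1.418]
ft_force: [0.5, -0.1, -2.9]
opening: 0.121
```

```bash
python3 st.py
```

```text
11.85 [585.64  83.99 223.73] zhead 0.7055074487182814 F [ 0.53 -0.11 -2.87] M [0.01 0.01 0.01] open 0.12149566600962962
```

apply_moves --pt "1 0 0.5 0 0" --pt "1 0 0.5 0 0" --pt "1 0 0.5 0 0" --pt "1 0 0 0 0"

```text
t: 12.25
eef_pos: [585.7, 85.0, 223.8]
tcp_rot: [-1.452, 1.57, -1.44]
ft_force: [-0.5, -5.6, -3.2]
opening: 0.128
```

Contact at TCP y≈84.8, so alignment in y should come at about 103.8. Next I'll back off, go round to the +x side and feel along x.

apply_moves --pt "1 0 -2 0 0" --pt "1 0 -3 2 0" --pt "1 0 0 8 0" --pt "1 0 0 8 0" --pt "1 0 0 8 0" --pt "1 0 2 0 0" --pt "1 0 5 0 0" --pt "1 0 5 0 0" --pt "1 0 0 0 0"

```text
t: 13.15
eef_pos: [611.3, 93.6, 223.8]
tcp_rot: [1.752, 1.571, 1.765]
ft_force: [-0.1, -0.4, -3.7]
opening: 0.126
```

apply_moves --pt "1 0 4 0 0" --pt "1 0 4 0 0" --pt "1 0 3 0 0" --pt "1 0 0 0 0"

```text
t: 13.55
eef_pos: [611.4, 104.2, 223.8]
tcp_rot: [1.074, 1.571, 1.087]
ft_force: [-0.7, -0.0, -3.3]
opening: 0.129
```

```bash
python3 st.py 611.7 103.8 223.7
```

```text
13.55 [611.35 104.18 223.77] zhead 0.72355480371648 F [-0.73 -0.01 -3.31] M [-0.07  0.07  0.02] open 0.1287414931571673
go [ 0.07 -0.38  0.34]
```

apply_moves --pt "1 0 0 -1 0" --pt "1 0 0 -1 0" --pt "1 0 0 -0.8 0" --pt "1 0 0 0 0"

```text
t: 13.95
eef_pos: [608.5, 103.6, 223.8]
tcp_rot: [0.706, 1.571, 0.718]
ft_force: [-0.3, -0.0, -2.3]
opening: 0.122
```

apply_moves --pt "1 0 0 -0.5 0" --pt "1 0 0 -0.5 0" --pt "1 0 0 -0.5 0" --pt "1 0 0 0 0"

```text
t: 14.35
eef_pos: [607.1, 103.7, 223.7]
tcp_rot: [1.423, 1.571, 1.435]
ft_force: [-0.3, 0.0, -3.0]
opening: 0.129
```

apply_moves --pt "1 0 0 -0.4 0" --pt "1 0 0 -0.4 0" --pt "1 0 0 -0.4 0" --pt "1 0 0 0 0"

```text
t: 14.75
eef_pos: [605.9, 103.7, 223.7]
tcp_rot: [1.462, 1.571, 1.474]
ft_force: [-0.4, 0.6, -3.0]
opening: 0.124
```

apply_moves --pt "1 0 0 -0.4 0" --pt "1 0 0 -0.4 0" --pt "1 0 0 -0.4 0" --pt "1 0 0 0 0"

```text
t: 15.15
eef_pos: [605.2, 103.6, 223.8]
tcp_rot: [0.077, 1.569, 0.089]
ft_force: [5.5, -0.4, -4.8]
opening: 0.122
```

Contact in x at TCP x≈605.4, so the aligned TCP is about (586.4, 103.8). I'll go up, over, then down gently.

apply_moves --pt "1 0 0 2 0" --pt "1 -6 0 0 0" --pt "1 -8 0 0 0" --pt "1 -4 0 0 0" --pt "1 0 0 -5 0" --pt "1 0 0 -6 0" --pt "1 0 0 -6 0" --pt "1 0 0 -3 0" --pt "1 0 0 0 0" --pt "1 0 0 0 0"

```text
t: 16.15
eef_pos: [586.8, 103.5, 241.8]
tcp_rot: [0.423, 1.571, 0.436]
ft_force: [0.1, -0.5, -3.2]
opening: 0.127
```

```bash
python3 st.py 586.4 103.8 238
```

```text
16.15 [586.76 103.47 241.78] zhead 0.7043601720846524 F [ 0.12 -0.53 -3.22] M [-0.03  0.03 -0.02] open 0.12748620266472008
go [ 3.78  0.34 -0.35]
```

apply_moves --pt "1 1.5 0.3 -0.4 0" --pt "1 1.5 0 0 0" --pt "1 1 0 0 0" --pt "1 1 0 0 0" --pt "1 0.5 0 0 0" --pt "1 0.5 0 0 0" --pt "1 0 0 0 0"

```text
t: 16.85
eef_pos: [586.3, 103.7, 235.7]
tcp_rot: [1.58, 1.571, 1.592]
ft_force: [0.1, -0.3, -3.9]
opening: 0.127
```

apply_moves --pt "1 0.5 0 0 0" --pt "1 0.5 0 0 0" --pt "1 0.3 0 0 0" --pt "1 0 0 0 0"

```text
t: 17.25
eef_pos: [586.3, 103.7, 234.4]
tcp_rot: [2.157, 1.571, 2.169]
ft_force: [-0.1, -0.6, -2.4]
opening: 0.123
```

apply_moves --pt "1 0.4 0 0 0" --pt "1 0.4 0 0 0" --pt "1 0.4 0 0 0" --pt "1 0 0 0 0"

```text
t: 17.65
eef_pos: [586.3, 103.7, 233.2]
tcp_rot: [2.412, 1.571, 2.425]
ft_force: [-0.9, 0.2, -3.4]
opening: 0.125
```

apply_moves --pt "1 0.6 0 0 0" --pt "1 0.6 0 0 0" --pt "1 0.6 0 0 0" --pt "1 0.6 0 0 0" --pt "1 0.6 0 0 0" --pt "1 0 0 0 0"

```text
t: 18.25
eef_pos: [586.3, 103.7, 230.1]
tcp_rot: [2.728, 1.571, 2.741]
ft_force: [-0.4, -0.6, -4.0]
opening: 0.125
```

```bash
python3 st.py
```

```text
18.25 [586.26 103.73 230.12] zhead 0.7001125454917125 F [-0.36 -0.63 -3.97] M [-0.1   0.09 -0.  ] open 0.12469225922396554
```

apply_moves --pt "1 1 0 0 0" --pt "1 1 0 0 0" --pt "1 1 0 0 0" --pt "1 1 0 0 0" --pt "1 1 0 0 0" --pt "1 0 0 0 0"

```text
t: 18.85
eef_pos: [586.2, 103.7, 225.1]
tcp_rot: [2.796, 1.571, 2.808]
ft_force: [-0.3, 0.2, -3.3]
opening: 0.124
```

apply_moves --pt "1 1 0 0 0" --pt "1 1 0 0 0" --pt "1 1 0 0 0" --pt "1 1 0 0 0" --pt "1 1 0 0 0" --pt "1 1 0 0 0" --pt "1 1 0 0 0" --pt "1 1 0 0 0" --pt "1 1 0 0 0" --pt "1 0 0 0 0"

```text
t: 19.85
eef_pos: [586.3, 103.7, 216.1]
tcp_rot: [2.451, 1.571, 2.463]
ft_force: [0.8, -0.2, -3.3]
opening: 0.122
```

apply_moves --pt "1 0.7 0 0 0" --pt "1 0.7 0 0 0" --pt "1 0.6 0 0 0" --pt "1 0.5 0 0 0" --pt "1 0 0 0 0"

```text
t: 20.35
eef_pos: [586.3, 103.7, 213.7]
tcp_rot: [2.134, 1.571, 2.147]
ft_force: [0.2, 0.0, -2.8]
opening: 0.122
```

apply_moves --pt "1 0.4 0 0 0" --pt "1 0.4 0 0 0" --pt "1 0.3 0 0 0" --pt "1 0 0 0 0"

```text
t: 20.75
eef_pos: [586.3, 103.7, 212.6]
tcp_rot: [2.304, 1.571, 2.316]
ft_force: [0.5, -0.5, -3.0]
opening: 0.126
```

apply_moves --pt "1 0.3 0 0 0" --pt "1 0.3 0 0 0" --pt "1 0.3 0 0 0" --pt "1 0 0 0 0"

```text
t: 21.15
eef_pos: [586.3, 103.7, 211.7]
tcp_rot: [1.463, 1.571, 1.475]
ft_force: [-0.0, 0.0, -3.3]
opening: 0.123
```

apply_moves --pt "1 0.3 0 0 0" --pt "1 0.3 0 0 0" --pt "1 0 0 0 0"

```text
t: 21.45
eef_pos: [586.4, 103.7, 211.6]
tcp_rot: [0.117, 1.57, 0.129]
ft_force: [-1.4, -0.8, 4.6]
opening: 0.127
```

The door seats at TCP z≈211.6; I had predicted 211.7. I'll relieve the load, open the gripper and rise.

apply_moves --pt "1 -0.4 0 0 0" --pt "0.85 0 0 0 0" --pt "0.8 0 0 0 0" --pt "0.7 0 0 0 0" --pt "0.6 0 0 0 0" --pt "0.6 0 0 0 0" --pt "0.6 0 0 0 0"

```text
t: 22.15
eef_pos: [586.3, 103.7, 211.5]
tcp_rot: [1.31, 1.571, 1.322]
ft_force: [0.7, 0.2, -0.3]
opening: 0.393
```

```bash
python3 st.py; python3 - <<'E'
from h import *
snap('side','side4')
i=cv2.convertScaleAbs(cv2.imread('pics/side4.png')[90:195,190:330],alpha=1.1); i=cv2.resize(i,(800,600),interpolation=cv2.INTER_CUBIC)
for k in range(0,140,10): cv2.putText(i,str(190+k),(int(k*5.71),10),0,.35,(0,0,255),1)
for k in range(0,105,10): cv2.putText(i,str(90+k),(0,int(k*5.71)+4),0,.35,(0,0,255),1)
cv2.imwrite('pics/v4.png',i)
E
```

```text
22.15 [586.32 103.74 211.5 ] zhead 0.7025477405698036 F [ 0.7   0.23 -0.26] M [-0.16  0.05  0.01] open 0.39338245278556194
```

View pics/v4.png

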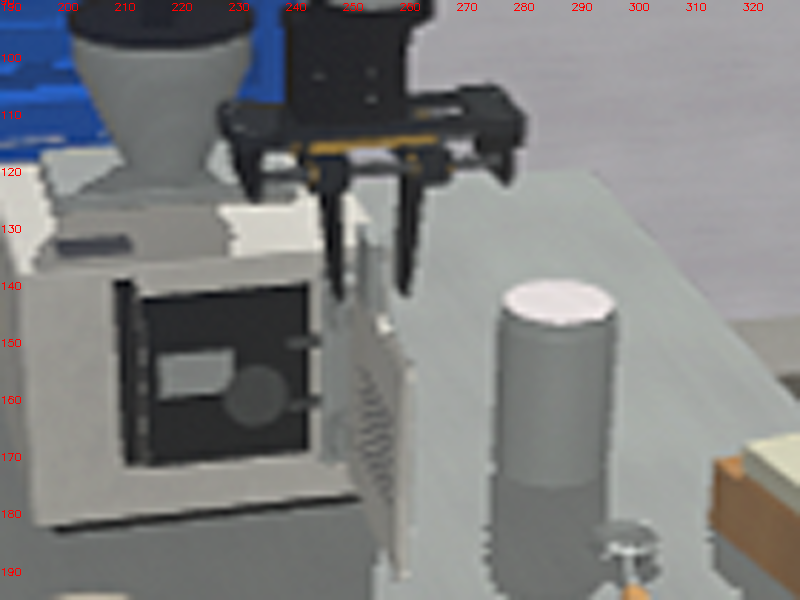

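The picture shows the fingers open on either side of the tab, around (250,135). The door hangs square on the hinge and stands free. Next I'll rise, close the fingers and move to the +x side of the panel to push it.

apply_moves --pt "0.6 -5 0 0 0" --pt "0.6 -10 0 0 0" --pt "0.6 -15 0 0 0" --pt "0.6 -15 0 0 0" --pt "0.6 -12 0 0 0" --pt "1 0 -20 9 0" --pt "1 0 -20 10 0" --pt "1 0 -22 9 0" --pt "1 0 0 0 0"

```text
t: 23.1
eef_pos: [615.9, 40.0, 268.9]
tcp_rot: [-0.441, 1.57, -0.431]
ft_force: [-0.1, -0.3, -0.9]
opening: 0.119
```

apply_moves --pt "1 10 0 0 0" --pt "1 15 0 0 0" --pt "1 20 0 0 0" --pt "1 20 0 0 0" --pt "1 13 0 0 0" --pt "1 0 0 0 0" --pt "1 0 0 0 0"

```text
t: 23.8
eef_pos: [615.2, 42.5, 190.9]
tcp_rot: [0.333, 1.571, 0.346]
ft_force: [-0.3, -0.2, 0.4]
opening: 0.001
```

```bash
python3 st.py 615 42 186; python3 -c "
from h import *; print(status.state()['joints'])"
```

```text
23.8 [615.16  42.46 190.89] zhead 0.7273578514423156 F [-0.34 -0.2   0.39] M [-0.07  0.01 -0.04] open 0.0005863888679818119
go [ 4.89 -0.45 -0.17]
[-3.82104191e-02  5.14057393e-01  1.62002082e+00  1.12105942e-04
  1.00727991e+00 -5.09650900e-02]
```

apply_moves --pt "1 5 0 -3 0" --pt "1 0 0 -3 0" --pt "1 0 0 -2 0" --pt "1 0 0 -2 0" --pt "1 0 0 -1.5 0" --pt "1 0 0 -1.5 0" --pt "1 0 -0.1 -2.1 1" --pt "1 0 -0.3 -3.2 1.5" --pt "1 0 -0.5 -4.2 2" --pt "1 0 -0.5 -4.2 2"

```text
t: 24.8
eef_pos: [588.0, 40.9, 185.5]
tcp_rot: [1.331, 1.571, 1.227]
ft_force: [1.3, 0.1, -0.2]
opening: 0.007
```

apply_moves --pt "1 0 -0.5 -4.2 2" --pt "1 0 -0.5 -4.2 2" --pt "1 0 -0.5 -4.2 2" --pt "1 0 -0.5 -4.2 2" --pt "1 0 -0.5 -4.2 2" --pt "1 0 -0.5 -4.2 2" --pt "1 0 -0.5 -4.2 2" --pt "1 0 -0.5 -4.2 2" --pt "1 0 -0.5 -4.2 2" --pt "1 0 -0.5 -4.2 2"

```text
t: 25.8
eef_pos: [546.4, 46.8, 185.6]
tcp_rot: [0.64, 1.571, 0.186]
ft_force: [0.3, -0.4, 0.3]
opening: 0.002
```

```bash
cat > door.py <<'E'
from h import *
s=status.state();R=toolR(s);h=np.array([585.6,161.7]);d=R[:2,:].T@(np.r_[h]-s['eef_pos'][:2])
np.set_printoptions(precision=2,suppress=True)
print(s['t'],s['eef_pos'],'zhead',np.degrees(np.arctan2(R[1,2],R[0,2])),'hinge in tool (want y120,z-16)',d,'F tool',R.T@s['ft_force'])
E
python3 door.py; python3 - <<'E'
from h import *
snap('side','side5'); snap('top','top5')
a=cv2.imread('pics/side5.png')[90:215,180:380]; b=cv2.imread('pics/top5.png')[110:235,60:260]
cv2.imwrite('pics/v5.png',np.vstack([cv2.resize(x,(480,300),interpolation=cv2.INTER_CUBIC) for x in(a,b)]))
E
```

```text
25.8 [546.39  46.78 185.6 ] zhead -25.960999435570074 hinge in tool (want y120,z-16) [  0.02 120.49 -15.05] F tool [-0.29 -0.25  0.46]
```

View pics/v5.png

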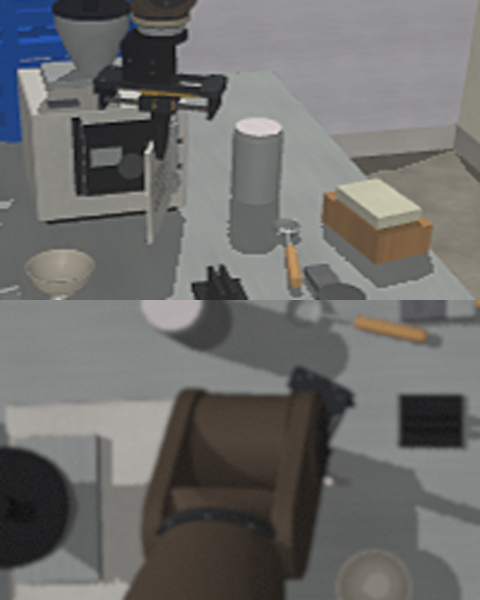

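The picture shows the door swinging with the fingers behind it; its near edge is at about (150,190) in the side crop. I'll carry on.

apply_moves --pt "1 0 -0.5 -4.2 2" --pt "1 0 -0.5 -4.2 2" --pt "1 0 -0.5 -4.2 2" --pt "1 0 -0.5 -4.2 2" --pt "1 0 -0.5 -4.2 2" --pt "1 0 -0.5 -4.2 2" --pt "1 0 -0.5 -4.2 2" --pt "1 0 -0.5 -4.2 2" --pt "1 0 -0.5 -4.2 2" --pt "1 0 -0.5 -4.2 2"

```text
t: 26.9
eef_pos: [509.5, 66.6, 185.6]
tcp_rot: [1.156, 1.571, 0.356]
ft_force: [0.3, 0.1, -0.4]
opening: 0.006
```

apply_moves --pt "1 0 -0.5 -4.2 2" --pt "1 0 -0.5 -4.2 2" --pt "1 0 -0.5 -4.2 2" --pt "1 0 -0.5 -4.2 2" --pt "1 0 -0.5 -4.2 2" --pt "1 0 -0.4 -3.2 1.5" --pt "1 0 -0.4 -3.2 1.5" --pt "1 0 -0.2 -2.1 1" --pt "1 0 -0.2 -2.1 1" --pt "1 0 -0.2 -2.1 1"

```text
t: 27.9
eef_pos: [486.2, 91.0, 185.5]
tcp_rot: [1.559, 1.571, 0.48]
ft_force: [0.2, -0.4, -0.8]
opening: 0.002
```

```bash
python3 door.py
```

```text
27.9 [486.17  91.03 185.53] zhead -61.859131168086634 hinge in tool (want y120,z-16) [  0.01 121.01 -15.42] F tool [ 0.83 -0.02  0.42]
```

Next, 27° to go, slowing to 1°/row and then 0.5°/row.

apply_moves --pt "1 0 -0.2 -2.1 1" --pt "1 0 -0.2 -2.1 1" --pt "1 0 -0.2 -2.1 1" --pt "1 0 -0.2 -2.1 1" --pt "1 0 -0.2 -2.1 1" --pt "1 0 -0.2 -2.1 1" --pt "1 0 -0.2 -2.1 1" --pt "1 0 -0.2 -2.1 1" --pt "1 0 -0.2 -2.1 1" --pt "1 0 -0.2 -2.1 1"

```text
t: 28.9
eef_pos: [475.8, 109.5, 185.5]
tcp_rot: [2.248, 1.571, 0.993]
ft_force: [-0.5, 0.9, 0.4]
opening: 0.003
```

apply_moves --pt "1 0 -0.2 -2.1 1" --pt "1 0 -0.2 -2.1 1" --pt "1 0 -0.2 -2.1 1" --pt "1 0 -0.2 -2.1 1" --pt "1 0 -0.2 -2.1 1" --pt "1 0 -0.2 -2.1 1" --pt "1 0 -0.2 -2.1 1" --pt "1 0 -0.1 -1.0 0.5" --pt "1 0 -0.1 -1.0 0.5" --pt "1 0 -0.1 -1.0 0.5"

```text
t: 29.9
eef_pos: [469.8, 126.2, 185.5]
tcp_rot: [2.476, 1.571, 1.074]
ft_force: [-1.2, -1.1, 0.1]
opening: 0.008
```

```bash
python3 door.py
```

```text
29.9 [469.85 126.16 185.53] zhead -80.3367869766435 hinge in tool (want y120,z-16) [  0.01 120.08 -15.61] F tool [-0.1  -1.36  0.87]
```

apply_moves --pt "1 0 -0.1 -1.05 0.5" --pt "1 0 -0.1 -1.05 0.5" --pt "1 0 -0.1 -1.05 0.5" --pt "1 0 -0.1 -1.05 0.5" --pt "1 0 -0.1 -1.05 0.5" --pt "1 0 -0.1 -1.05 0.5" --pt "1 0 -0.1 -1.05 0.5" --pt "1 0 -0.1 -1.05 0.5" --pt "1 0 -0.1 -1.05 0.5" --pt "1 0 0 0 0"

```text
t: 30.9
eef_pos: [467.7, 135.5, 185.5]
tcp_rot: [2.59, 1.571, 1.109]
ft_force: [0.4, -0.1, 0.8]
opening: 0.004
```

apply_moves --pt "1 0 -0.1 -0.8 0.4" --pt "1 0 -0.1 -0.8 0.4" --pt "1 0 -0.1 -0.8 0.4" --pt "1 0 0 0 0"

```text
t: 31.3
eef_pos: [467.2, 137.8, 185.5]
tcp_rot: [-2.886, 1.571, 1.896]
ft_force: [-0.0, -0.6, -0.7]
opening: 0.005
```

```bash
python3 door.py
```

```text
31.3 [467.16 137.8  185.52] zhead -86.01611624010636 hinge in tool (want y120,z-16) [ -0.   119.81 -15.62] F tool [ 0.69 -0.08  0.58]
```

apply_moves --pt "1 0 0 -0.8 0.4" --pt "1 0 0 -0.8 0.4" --pt "1 0 0 -0.8 0.4" --pt "1 0 0 0 0"

```text
t: 31.7
eef_pos: [467.1, 140.2, 185.5]
tcp_rot: [2.696, 1.571, 1.173]
ft_force: [-1.0, -0.9, -0.6]
opening: 0.004
```

apply_moves --pt "1 0 0 -0.7 0.3" --pt "1 0 0 -0.7 0.3" --pt "1 0 0 0 0"

```text
t: 32.0
eef_pos: [467.0, 141.6, 185.5]
tcp_rot: [2.566, 1.571, 1.034]
ft_force: [-0.2, -0.7, 0.1]
opening: 0.003
```

apply_moves --pt "1 0 0 -0.7 0.3" --pt "1 0 0 -0.7 0.3" --pt "1 0 0 0 0"

```text
t: 32.3
eef_pos: [466.9, 143.0, 185.5]
tcp_rot: [2.914, 1.571, 1.371]
ft_force: [0.3, -0.2, -0.8]
opening: 0.005
```

```bash
python3 door.py
```

```text
32.3 [466.93 142.97 185.52] zhead -88.41488793320904 hinge in tool (want y120,z-16) [  0.01 119.14 -15.44] F tool [0.78 0.27 0.23]
```

apply_moves --pt "1 0 0 -0.6 0.3" --pt "1 0 0 -0.6 0.3" --pt "1 0 0 0 0"

```text
t: 32.6
eef_pos: [466.9, 144.2, 185.5]
tcp_rot: [-2.788, 1.571, 1.942]
ft_force: [0.1, -0.4, -0.4]
opening: 0.006
```

apply_moves --pt "1 0 0 -0.5 0.2" --pt "1 0 0 -0.5 0.2" --pt "1 0 0 0 0"

```text
t: 32.9
eef_pos: [466.9, 145.1, 185.5]
tcp_rot: [2.46, 1.571, 0.9]
ft_force: [0.2, -1.2, 0.3]
opening: 0.003
```

apply_moves --pt "1 0 0 -0.5 0" --pt "1 0 0 0 0"

```text
t: 33.1
eef_pos: [466.9, 145.6, 185.5]
tcp_rot: [-2.978, 1.571, 1.745]
ft_force: [0.1, -0.4, 0.2]
opening: 0.006
```

apply_moves --pt "1 0 0 -0.6 0" --pt "1 0 0 -0.6 0" --pt "1 0 0 0 0"

```text
t: 33.4
eef_pos: [466.9, 146.9, 185.5]
tcp_rot: [2.339, 1.571, 0.778]
ft_force: [0.8, 0.3, -0.1]
opening: 0.004
```

```bash
python3 door.py; python3 - <<'E'
from h import *
snap('side','side6'); snap('top','top6')
r=[]
for n,x,y in(('side6',190,100),('top6',110,130)):
    i=cv2.imread(f'pics/{n}.png')[y:y+100,x:x+100]
    i=cv2.convertScaleAbs(cv2.resize(i,(400,400),interpolation=cv2.INTER_CUBIC),alpha=1.2)
    for k in range(0,100,10): cv2.putText(i,str(x+k),(k*4,10),0,.3,(0,0,255),1);cv2.putText(i,str(y+k),(0,k*4+4),0,.3,(0,0,255),1)
    r.append(i)
cv2.imwrite('pics/v6.png',np.hstack(r))
E
```

```text
33.4 [466.88 146.87 185.54] zhead -89.39257200284159 hinge in tool (want y120,z-16) [  0.01 118.87 -13.57] F tool [ 0.11  0.83 -0.33]
```

View pics/v6.png

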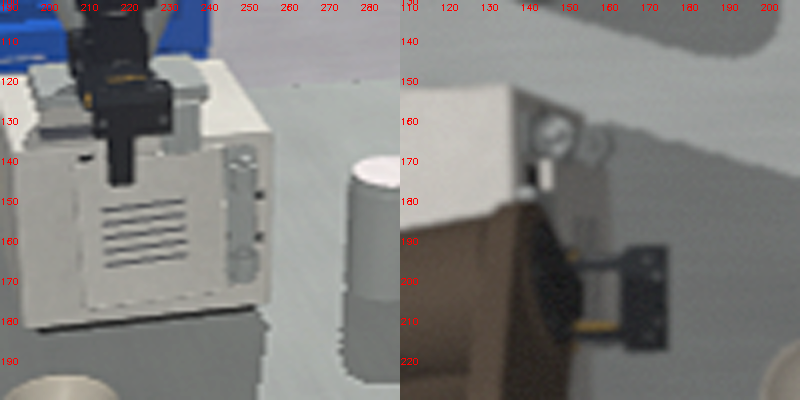

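The picture shows the panel almost flat on the front, with knuckles on the pins at (248,139) and (248,168). There is no stop force yet, so I'll keep easing it in.

apply_moves --pt "1 0 0 -0.6 0" --pt "1 0 0 -0.6 0" --pt "1 0 0 0 0"

```text
t: 33.8
eef_pos: [466.8, 148.1, 185.5]
tcp_rot: [2.926, 1.571, 1.365]
ft_force: [-0.1, -0.1, 0.1]
opening: 0.007
```

apply_moves --pt "1 0 0 -0.6 0" --pt "1 0 0 -0.6 0" --pt "1 0 0 0 0"

```text
t: 34.1
eef_pos: [466.8, 149.0, 185.5]
tcp_rot: [-0.234, 1.57, -1.794]
ft_force: [-0.2, -3.2, -0.0]
opening: 0.002
```

apply_moves --pt "1 0 0 -0.3 0" --pt "1 0 0 0 0" --pt "1 0 0 0 0"

```text
t: 34.4
eef_pos: [466.8, 149.1, 185.5]
tcp_rot: [-0.296, 1.57, -1.856]
ft_force: [-0.6, -6.8, 0.6]
opening: 0.007
```

```bash
python3 door.py
```

```text
34.4 [466.8  149.06 185.51] zhead -89.38969450630933 hinge in tool (want y120,z-16) [ -0.03 118.93 -11.37] F tool [-0.63 -0.71  6.79]
```

It is firmly against the stop at 6.8 N. I'll back straight off, then up.

apply_moves --pt "1 0 0 0.3 0" --pt "1 0 0 0.5 0" --pt "1 0 0 1 0" --pt "1 0 0 4 0" --pt "1 0 0 10 0" --pt "1 0 0 20 0" --pt "1 0 0 25 0" --pt "1 0 0 20 0" --pt "1 -20 0 0 0" --pt "1 -30 0 0 0"

```text
t: 35.4
eef_pos: [467.0, 67.4, 235.1]
tcp_rot: [-1.622, 1.568, 3.099]
ft_force: [0.5, -1.0, 0.6]
opening: -0.001
```

apply_moves --pt "1 -40 0 20 0" --pt "1 -40 0 30 0" --pt "1 -40 0 40 0" --pt "1 0 0 40 0" --pt "1 0 0 40 0" --pt "1 0 0 40 0" --pt "1 0 0 0 0" --pt "1 0 0 0 0" --pt "1 0 0 0 0"

```text
t: 36.3
eef_pos: [469.6, -136.2, 350.8]
tcp_rot: [-3.03, 1.57, 1.693]
ft_force: [-0.4, -0.7, 0.5]
opening: 0.006
```

```bash
python3 - <<'E'
from h import *
r=[]
for n,x,y in(('side',190,115),('top',110,130)):
    snap(n,n+'7'); i=cv2.imread(f'pics/{n}7.png')[y:y+100,x:x+80]
    i=cv2.convertScaleAbs(cv2.resize(i,(400,500),interpolation=cv2.INTER_CUBIC),alpha=1.2)
    for k in range(0,80,10): cv2.putText(i,str(x+k),(k*5,10),0,.3,(0,0,255),1)
    for k in range(0,100,10): cv2.putText(i,str(y+k),(0,k*5+4),0,.3,(0,0,255),1)
    r.append(i)
cv2.imwrite('pics/v7.png',np.hstack(r))
print(status.state()['eef_pos'],status.state()['t'])
E
```

```text
[ 469.79904671 -135.7903232   350.97967698] 36.4
```

View pics/v7.png

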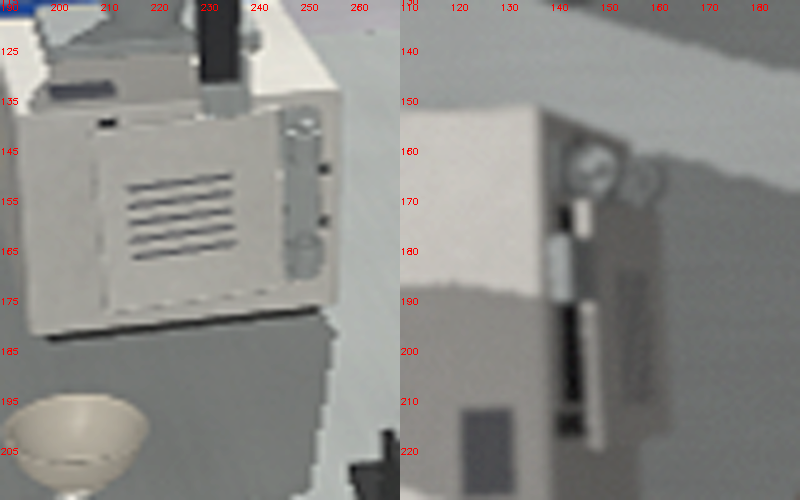

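```bash
python3 - <<'E'
from h import *
np.set_printoptions(precision=1,suppress=True)
t=load('top7')
for p in((145.5,171),(144,171),(147.3,171),(148.9,217),(147.5,217),(150.3,217)): print(p,atz(t,p,198))
g=t['pixels'].mean(2)
for v in(172,175,192,196,200,205,210,214,217): print(v,g[v,136:156].round(0).astype(int))
h=np.array([585.6,161.7])
for a in(0,1,2,4,6):
    d=np.array([np.cos(np.radians(a)),np.sin(np.radians(a))]); n=np.array([-d[1],d[0]])
    print(a,[proj(t,[[*(h-r*d+k*n),198]])[0] for r in(18,160) for k in(-4,4)])
E
```

```text
(145.5, 171) [561.1 162.7 198. ]
(144, 171) [561.1 167.  198. ]
(147.3, 171) [561.  157.6 198. ]
(148.9, 217) [432. 153. 198.]
(147.5, 217) [432. 157. 198.]
(150.3, 217) [432.  149.1 198. ]
172 [155 138 113  86  70  54  33  35  79 130 152 136  99  75  72  76  75  75
  75  73]
175 [156 141 112  89  74  61  39  30  71 126 152 138 101  77  76  75  75  75
  74  75]
192 [113 109 103  90  77  60  41  18  20  57 100 123 115  94  80  76  75  70
  69  68]
196 [113 111 103  92  78  64  48  24  21  52  92 115 111  97  81  77  76  72
  70  66]
200 [114 111 105  92  79  67  45  25  19  39  73 100 110 100  83  76  77  76
  70  66]
205 [114 111 106  94  79  66  50  27  14  27  55  91 108 101  85  77  77  74
  70  67]
210 [114 114 107  97  84  74  58  46  42  42  61  91 112 108  90  79  78  76
  72  70]
214 [113 112 108  96  77  50  32  23  21  28  53  91 113 112  97  82  76  76
  77  78]
217 [114 114 108  98  80  65  54  53  55  56  67  85 106 111  99  82  76  77
  77  76]
0 [array([147.3, 168.7]), array([144.5, 168.7]), array([147.2, 219.3]), array([144.4, 219.3])]
1 [array([147.4, 168.6]), array([144.6, 168.7]), array([148.2, 219.3]), array([145.4, 219.3])]
2 [array([147.5, 168.6]), array([144.7, 168.7]), array([149.2, 219.2]), array([146.4, 219.3])]
4 [array([147.7, 168.5]), array([144.9, 168.8]), array([151.2, 219. ]), array([148.4, 219.3])]
6 [array([147.9, 168.5]), array([145.1, 168.8]), array([153.2, 218.8]), array([150.3, 219.1])]
```

```bash
python3 - <<'E'
from h import *
np.set_printoptions(precision=2,suppress=True)
a=load('side6');b=load('side7')
g=lambda c:c['pixels'].mean(2).astype(np.float32)
A,B=g(a),g(b)
for (x,y,w,h) in((211,151,28,18),(200,160,16,22),(212,152,14,16),(226,150,14,16),(244,136,12,36)):
    p,q=A[y:y+h,x:x+w].copy(),B[y:y+h,x:x+w].copy()
    M=np.eye(2,3,dtype=np.float32)
    try: cc,M=cv2.findTransformECC(p,q,M,cv2.MOTION_TRANSLATION,(3,200,1e-7)); print((x,y,w,h),cc,M[:,2])
    except Exception as e: print(e)
h=np.array([585.6,161.7])
for ang in(0,1,2,3,4):
    d=np.array([np.cos(np.radians(ang)),np.sin(np.radians(ang))]);n=np.array([d[1],-d[0]])
    print(ang,[proj(b,[[*(h-r*d+4*n),z]])[0] for r,z in((89,123),(160,198),(160,48),(18,48))])
i=cv2.convertScaleAbs(b['pixels'][125:185,190:250,::-1],alpha=1.4)
i=cv2.resize(i,(600,600),interpolation=cv2.INTER_CUBIC)
for k in range(0,60,5): cv2.putText(i,str(190+k),(k*10,10),0,.35,(0,0,255),1);cv2.putText(i,str(125+k),(0,k*10+4),0,.35,(0,0,255),1)
cv2.imwrite('pics/v8.png',i)
E
```

```text
(211, 151, 28, 18) 0.9466899462299692 [0.22 0.05]
OpenCV(4.12.0) /io/opencv/modules/video/src/ecc.cpp:589: error: (-7:Iterations do not converge) The algorithm stopped before its convergence. The correlation is going to be minimized. Images may be uncorrelated or non-overlapped in function 'findTransformECC'

OpenCV(4.12.0) /io/opencv/modules/video/src/ecc.cpp:574: error: (-7:Iterations do not converge) NaN encountered. in function 'findTransformECC'

OpenCV(4.12.0) /io/opencv/modules/video/src/ecc.cpp:574: error: (-7:Iterations do not converge) NaN encountered. in function 'findTransformECC'

(244, 136, 12, 36) 0.967584470141185 [ 0.05 -0.04]
0 [array([227.74, 156.24]), array([208.09, 139.22]), array([210.  , 175.55]), array([246.12, 172.16])]
1 [array([227.83, 156.41]), array([208.21, 139.51]), array([210.11, 175.87]), array([246.16, 172.19])]
2 [array([227.93, 156.57]), array([208.34, 139.79]), array([210.24, 176.2 ]), array([246.19, 172.23])]
3 [array([228.03, 156.74]), array([208.49, 140.07]), array([210.38, 176.52]), array([246.23, 172.26])]
4 [array([228.14, 156.9 ]), array([208.65, 140.36]), array([210.54, 176.85]), array([246.27, 172.29])]
```

View pics/v8.png

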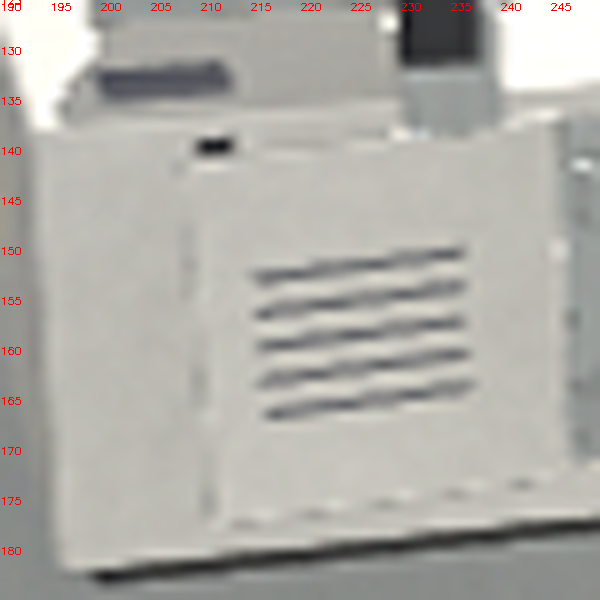

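The last picture shows the panel on the cabinet front, with its free edge at column ~209 and its hinge edge at ~245. In the top view it slants about 3°, while the cabinet front slants about 1.3°, so it may have rebounded slightly. I'll measure the drift numerically.

```bash
cat > ang.py <<'E'
from h import *
def ang(tag):
    c=load(tag); g=c['pixels'].mean(2); P=[]
    for v in list(range(172,176))+list(range(192,218)):
        w=g[v,142:153].copy(); k=int(np.argmax(w)); 
        if 0<k<len(w)-1:
            a,b,d=w[k-1:k+2]; P.append(atz(c,(142+k+(a-d)/(2*(a-2*b+d)),v),198)[:2])
    P=np.array(P); s,i=np.polyfit(P[:,0],P[:,1],1)
    M=[]
    for v in range(155,235):
        w=np.diff(cv2.GaussianBlur(g[v:v+1],(5,1),1)[0,130:143])
        k=int(np.argmin(w)); 
        if 0<k<len(w)-1: a,b,d=w[k-1:k+2]; M.append(atz(c,(130+k+.5+(a-d)/(2*(a-2*b+d)),v),200)[:2])
    M=np.array(M); ms=np.polyfit(M[:,0],M[:,1],1)
    for _ in range(3):
        r=abs(M[:,1]-np.polyval(ms,M[:,0])); ms=np.polyfit(*M[r<2].T,1)
    print(tag,'door deg',np.degrees(np.arctan(s)),'y@x467',s*467+i,'y@x432',s*432+i,'front deg',np.degrees(np.arctan(ms[0])),'front y@467',np.polyval(ms,467))
if __name__=='__main__':
    import sys
    ang('top7'); snap('top',sys.argv[1]); ang(sys.argv[1]); print(status.state()['t'])
E
python3 ang.py top8
```

```text
top7 door deg 3.5595660659231783 y@x467 155.28862405125932 y@x432 153.11140705298993 front deg 1.9869626595914927 front y@467 180.91721681395674
top8 door deg 3.5889659603553046 y@x467 155.26165979418928 y@x432 153.06641334953545 front deg 2.0355920552026023 front y@467 180.82819789684018
36.45
```

apply_moves --pt "1 20 0 -40 0" --pt "1 30 0 -40 0" --pt "1 30 0 -40 0" --pt "1 30 0 -40 0" --pt "1 30 0 -40 0" --pt "1 25 0 -30 0" --pt "1 0 0 -20 0" --pt "1 0 0 -10 0" --pt "1 0 0 -5 0" --pt "1 0 0 0 0"

```text
t: 37.45
eef_pos: [467.2, 128.5, 186.4]
tcp_rot: [1.719, 1.57, 0.16]
ft_force: [0.8, -0.4, 0.1]
opening: 0.003
```

```bash
python3 st.py 467 142 185.5
```

```text
37.45 [467.25 128.55 186.4 ] zhead -89.35698804253983 F [ 0.83 -0.37  0.09] M [-0.04  0.18 -0.03] open 0.003093825143528325
go [  0.9   -0.1  -13.46]
```

apply_moves --pt "1 0 0 -3 0" --pt "1 0 0 -3 0" --pt "1 0 0 -3 0" --pt "1 0 0 -3 0" --pt "1 0 0 -2 0" --pt "1 0 0 -2 0" --pt "1 0 0 -1 0" --pt "1 0 0 -1 0" --pt "1 0 0 -0.5 0" --pt "1 0 0 -0.5 0"

```text
t: 38.45
eef_pos: [466.8, 147.3, 185.9]
tcp_rot: [-1.865, 1.571, 2.858]
ft_force: [-0.1, 0.3, 1.1]
opening: 0.004
```

apply_moves --pt "1 0 0 -0.3 0" --pt "1 0 0 -0.3 0" --pt "1 0 0 0 0"

```text
t: 38.75
eef_pos: [466.8, 147.9, 185.9]
tcp_rot: [-2.578, 1.571, 2.145]
ft_force: [-0.7, 0.8, -0.3]
opening: 0.005
```

apply_moves --pt "1 0 0 -0.3 0" --pt "1 0 0 -0.3 0" --pt "1 0 0 -0.3 0" --pt "1 0 0 0 0" --pt "1 0 0 0 0"

```text
t: 39.25
eef_pos: [466.9, 148.8, 185.9]
tcp_rot: [2.391, 1.571, 0.831]
ft_force: [-0.9, -0.3, 0.0]
opening: 0.001
```

apply_moves --pt "1 0 0 -0.2 0" --pt "1 0 0 -0.1 0" --pt "1 0 0 0 0" --pt "1 0 0 0 0"

```text
t: 39.65
eef_pos: [466.8, 149.0, 185.9]
tcp_rot: [-0.752, 1.571, -2.312]
ft_force: [-0.1, -3.3, -0.2]
opening: 0.005
```

apply_moves --pt "1 0 0 0.1 0" --pt "1 0 0 0 0" --pt "1 0 0 0.1 0" --pt "1 0 0 0 0" --pt "1 0 0 0.1 0" --pt "1 0 0 0 0" --pt "1 0 0 0 0" --pt "1 0 0 0.1 0" --pt "1 0 0 0 0" --pt "1 0 0 0 0"

```text
t: 40.65
eef_pos: [466.9, 148.8, 185.9]
tcp_rot: [2.401, 1.571, 0.841]
ft_force: [-1.2, -0.6, -0.7]
opening: 0.002
```

apply_moves --pt "1 0 0 0.1 0" --pt "1 0 0 0 0" --pt "1 0 0 0 0" --pt "1 0 0 5 0" --pt "1 0 0 15 0" --pt "1 0 0 30 0" --pt "1 0 0 30 0" --pt "1 -20 0 10 0" --pt "1 -40 0 30 0" --pt "1 -40 0 40 0"

```text
t: 41.65
eef_pos: [468.1, -7.6, 282.6]
tcp_rot: [-2.167, 1.57, 2.557]
ft_force: [0.8, -0.4, 0.5]
opening: 0.006
```

apply_moves --pt "1 -40 0 40 0" --pt "1 -25 0 40 0" --pt "1 0 0 40 0" --pt "1 0 0 0 0" --pt "1 0 0 0 0" --pt "1 0 0 0 0"

```text
t: 42.25
eef_pos: [469.5, -121.5, 341.3]
tcp_rot: [-2.338, 1.57, 2.385]
ft_force: [0.1, -0.2, 0.6]
opening: 0.007
```

```bash
python3 ang.py top9; python3 - <<'E'
from h import *
a=cv2.imread('pics/top7.png').astype(float).mean(2);b=cv2.imread('pics/top9.png').astype(float).mean(2)
for v in(173,195,205,214): print(v,a[v,141:153].round(),b[v,141:153].round())
print(status.state()['eef_pos'])
E
```

```text
top7 door deg 3.5595660659231783 y@x467 155.28862405125932 y@x432 153.11140705298993 front deg 1.9869626595914927 front y@467 180.91721681395674
top9 door deg 3.235117289819943 y@x467 155.96741498664704 y@x432 153.98909146756944 front deg 2.012960164264086 front y@467 180.80271547102515
42.3
173 [ 58.  30.  29.  74. 126. 151. 136.  99.  77.  75.  75.  74.] [ 57.  31.  29.  77. 127. 151. 134.  96.  75.  74.  75.  76.]
195 [ 62.  45.  23.  21.  52.  89. 111. 110.  95.  80.  76.  75.] [ 65.  41.  25.  24.  52.  89. 109. 105.  89.  78.  76.  74.]
205 [ 66.  50.  27.  14.  27.  55.  91. 108. 101.  85.  77.  77.] [ 66.  48.  28.  16.  39.  73. 100. 112. 101.  81.  76.  78.]
214 [ 50.  32.  23.  21.  28.  53.  91. 113. 112.  97.  82.  76.] [ 49.  32.  24.  25.  27.  53.  90. 111. 106.  88.  76.  76.]
[ 469.55793867 -121.21503071  341.36290971]
```

```bash
python3 - <<'E'
from h import *
np.set_printoptions(precision=2,suppress=True)
g=load('side4')['pixels'].mean(2)
for v in(132,136,138,140,141,142): print(v,g[v,240:266].astype(int))
b=load('side4'); print(proj(b,[[586.3-18.5,103.7,211.5-11],[586.3+18.5,103.7,211.5-11],[586.3-28.5,103.7,200.5],[586.3-18.5,103.7,211.5]]))
# slots shift: side6 (finger at 146.9, 2.1mm before stop) , side7, now
snap('side','side9')
A=load('side6')['pixels'].mean(2).astype(np.float32)
for n in('side7','side9'):
    B=load(n)['pixels'].mean(2).astype(np.float32)
    for (x,y,w,h) in((211,148,29,22),):
        print(n,cv2.findTransformECC(A[y:y+h,x:x+w].copy(),B[y:y+h,x:x+w].copy(),np.eye(2,3,dtype=np.float32),cv2.MOTION_TRANSLATION,(3,300,1e-7)))
E
python3 ang.py top10
```

```text
132 [189 189 189 190 192 203 157  19  29  44 155 198 137  77 123 154 139 147
 136  68  36  37  43 116 156 149]
136 [136 135 136 137 139 142 120  59  31  42  89 115 100  82 100 116 124 140
 122  68  34  31  87 138 150 146]
138 [140 140 140 137 140 131  99  59  29  38 130 157 107  82 101 115 121 139
 123  68  32  42 118 157 149 147]
140 [ 26  28  28  21 101 135 121  94  38  34  86 108  89  86 103 115 113 128
 138  99  27  84 143 156 150 149]
141 [ 36  38  35  27 105 138 113  94  59  34  85 112  98  86 103 115 111 126
 152 138  74  86 141 154 152 150]
142 [ 40  39  38  29 106 138 113 105  85  58  99 122 102  93 103 114 111 125
 148 160 144 140 157 152 150 152]
[[249.07 141.2 ]
 [259.02 140.41]
 [246.37 141.41]
 [249.08 138.36]]
side7 (0.8278436864568471, array([[1.  , 0.  , 0.12],
       [0.  , 1.  , 0.12]], dtype=float32))
side9 (0.9870906351127756, array([[1.  , 0.  , 0.03],
       [0.  , 1.  , 0.01]], dtype=float32))
top7 door deg 3.5595660659231783 y@x467 155.28862405125932 y@x432 153.11140705298993 front deg 1.9869626595914927 front y@467 180.91721681395674
top10 door deg 3.232991921742047 y@x467 155.96676871176177 y@x432 153.9897476514249 front deg 1.968517309976468 front y@467 180.88136436351567
42.4
```

Contact positions repeat. One more, softer close-and-release will show whether the resting angle repeats.

apply_moves --pt "1 20 0 -40 0" --pt "1 30 0 -40 0" --pt "1 30 0 -40 0" --pt "1 30 0 -40 0" --pt "1 30 0 -35 0" --pt "1 15 0 -25 0" --pt "1 0 0 -15 0" --pt "1 0 0 -10 0" --pt "1 0 0 -5 0" --pt "1 0 0 0 0"

```text
t: 43.4
eef_pos: [467.2, 128.3, 186.9]
tcp_rot: [1.76, 1.57, 0.201]
ft_force: [0.8, 0.6, 0.4]
opening: 0.004
```

apply_moves --pt "1 0 0 -3 0" --pt "1 0 0 -3 0" --pt "1 0 0 -3 0" --pt "1 0 0 -3 0" --pt "1 0 0 -2 0" --pt "1 0 0 -1 0" --pt "1 0 0 -0.5 0" --pt "1 0 0 -0.5 0" --pt "1 0 0 -0.5 0" --pt "1 0 0 0 0"

```text
t: 44.4
eef_pos: [466.9, 144.4, 186.6]
tcp_rot: [-3.066, 1.571, 1.657]
ft_force: [0.3, -0.6, -1.1]
opening: 0.007
```

apply_moves --pt "1 0 0 -1 0" --pt "1 0 0 -1 0" --pt "1 0 0 -0.5 0" --pt "1 0 0 -0.5 0" --pt "1 0 0 -0.5 0" --pt "1 0 0 -0.4 0" --pt "1 0 0 -0.3 0" --pt "1 0 0 -0.2 0" --pt "1 0 0 0 0" --pt "1 0 0 0 0"

```text
t: 45.4
eef_pos: [466.8, 148.8, 186.6]
tcp_rot: [-2.779, 1.571, 1.944]
ft_force: [-0.2, -0.7, -0.2]
opening: 0.004
```

apply_moves --pt "1 0 0 -0.1 0" --pt "1 0 0 -0.1 0" --pt "1 0 0 0 0" --pt "1 0 0 0 0"

```text
t: 45.8
eef_pos: [466.8, 149.0, 186.6]
tcp_rot: [-1.932, 1.571, 2.791]
ft_force: [-0.5, -0.6, -0.1]
opening: 0.004
```

```bash
python3 st.py; python3 -c "
from h import *
snap('side','sideP')"
```

```text
45.8 [466.83 148.98 186.59] zhead -89.39943935983808 F [-0.5  -0.59 -0.1 ] M [-0.18  0.2   0.04] open 0.003633583304463566
```

apply_moves --pt "1 0 0 -0.2 0" --pt "1 0 0 0 0" --pt "1 0 0 0 0" --pt "1 0 0 0 0"

```text
t: 46.25
eef_pos: [466.8, 149.1, 186.6]
tcp_rot: [-0.658, 1.571, -2.218]
ft_force: [-0.1, -3.8, -0.4]
opening: 0.006
```

```bash
python3 -c "
from h import *
print(status.state()['ft_force']); snap('side','sideQ')"
```

```text
[-0.09523435 -3.76299453 -0.38441519]
```

apply_moves --pt "1 0 0 0.05 0" --pt "1 0 0 0.05 0" --pt "1 0 0 0.05 0" --pt "1 0 0 0.05 0" --pt "1 0 0 0.05 0" --pt "1 0 0 0.05 0" --pt "1 0 0 0.05 0" --pt "1 0 0 0.05 0" --pt "1 0 0 0 0" --pt "1 0 0 0 0"

```text
t: 47.3
eef_pos: [466.9, 148.9, 186.6]
tcp_rot: [2.415, 1.57, 0.855]
ft_force: [-1.0, -1.0, -0.2]
opening: 0.003
```

apply_moves --pt "1 0 0 0 0" --pt "1 0 0 0 0" --pt "1 0 0 10 0" --pt "1 0 0 25 0" --pt "1 0 0 30 0" --pt "1 -20 0 30 0" --pt "1 -40 0 40 0" --pt "1 -40 0 40 0" --pt "1 -40 0 40 0" --pt "1 -25 0 40 0"

```text
t: 48.3
eef_pos: [469.0, -94.0, 340.2]
tcp_rot: [1.301, 1.568, -0.259]
ft_force: [0.9, -0.2, 0.3]
opening: 0.001
```

apply_moves --pt "1 0 0 20 0" --pt "1 0 0 0 0" --pt "1 0 0 0 0" --pt "1 0 0 0 0" --pt "1 0 0 0 0"

```text
t: 48.8
eef_pos: [469.5, -111.3, 337.3]
tcp_rot: [-2.2, 1.57, 2.524]
ft_force: [-0.7, 0.1, 0.7]
opening: 0.003
```

```bash
python3 ang.py top11; python3 - <<'E'
from h import *
np.set_printoptions(precision=2,suppress=True)
snap('side','side11')
Q=load('sideQ')['pixels'].mean(2).astype(np.float32)
for n in('side7','side9','sideP','side11'):
    B=load(n)['pixels'].mean(2).astype(np.float32); x,y,w,h=211,148,29,22
    try:
        r=cv2.findTransformECC(Q[y:y+h,x:x+w].copy(),B[y:y+h,x:x+w].copy(),np.eye(2,3,dtype=np.float32),cv2.MOTION_TRANSLATION,(3,300,1e-7)); print(n,r[0],r[1][:,2])
    except Exception as e: print(n,'fail')
print(status.state()['eef_pos'])
E
```

```text
top7 door deg 3.5595660659231783 y@x467 155.28862405125932 y@x432 153.11140705298993 front deg 1.9869626595914927 front y@467 180.91721681395674
top11 door deg 3.2155138247606834 y@x467 155.9665108312513 y@x432 154.0002004149512 front deg 2.0412001800481487 front y@467 180.7707436881341
48.85
side7 fail
side9 0.836766892128454 [-0.03  0.14]
sideP 0.9998572498494477 [-0.02 -0.  ]
side11 0.8339898391374153 [-0.02  0.16]
[ 469.6  -111.5   337.48]
```

The resting angle repeats to 0.02°, so the door is lying on its stop and the robot is clear. I'm handing the job in.

```bash
python3 -c "
from cell import env,status
env.job_done(); print(status.state()['t'])"
```

```text
the job is handed in; nothing more can be done
the job is handed in; nothing more can be done
```

The door is back on both pins, released and swung shut against its stop. I handed the job in at about 49 s with the arm clear of everything.

- **Fitting:** I found the pins by light side touches of 5–6 N in y and x. The knuckles then went over both pins at the first lowering. The door seated at TCP z 211.6 mm (predicted 211.7), with about 8 N more upward force than while hanging. I let go before swinging it.
- **Shutting:** I pushed it round with closed fingers and almost no force. It met the stop firmly at TCP y ≈ 149.0 each time, at 3–7 N. After the first release it had rebounded about 0.3°, so I closed it twice more with a softer release.
- **Last checks:** After those two closes the door rested at the same angle, 3.23° and 3.22° in the top view.
- **Disagreement:** The same view puts the cabinet front at about 2.0°, so the picture shows about 1.2° between door and front. I put this down to image blur and calibration, because the stop contact and resting angle both repeated. The side-view comparison of pressed and released was too weak to decide it (correlation about 0.83).

The other objects were not touched as far as I could see, but I did not check each one afterwards.

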